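# Lock the indexing model stand with its pin

### The job

Lock the turntable of the dental model stand: take the index pin with the plain round flat-topped head from the rack and stand it in the guide hole of the stand, then turn the black knob slowly clockwise (seen from above) until the pin drops into the hidden hole of the collar, and finally push the pin fully home, its head down on the stand. Never force the pin against the collar, and leave the other pins, the dental casts and the amber jar where they are.

Things in the scene. Friction and masses are not known exactly. Their poses are not given: they have to be found in the camera images.
- pin_mid (a point): the index pin to use: steel, 67 mm long, 70 g, upright in one of the rack's holes (which one varies). Point half-way up, on its axis, z up. Flat-topped round head, 18 mm diameter, 20 mm tall, 13.5 to 33.5 mm above this point (grip it there). Below the head a 10 mm shank, 47 mm long, whose last 6 mm taper to a 6 mm flat nose, 33.5 mm below this point.
- pin: the same index pin; its origin is the centre of the nose, z up along the pin.
- guide_mouth (a point): centre of the mouth of the guide hole in the flat top of the stand, 60 mm above the bench; axes are the stand's. Round hole 11.5 mm wide, 16 mm deep, straight-edged. The knob's axis lies 60 mm from it along +y. Locked means: pin through here, underside of its head lying on the stand's top.
- collar_top (a point): point under the guide hole, 19 mm below its mouth, on top of the steel collar that turns inside the stand. A pin in the guide stands here, head 28 mm clear of the stand, until the collar's one hole (12.5 mm, hidden, 60 mm from the knob's axis) comes under it; then it drops 15 to 23 mm onto a sprung ball. Pushing its head with 5 to 12 N takes it past the ball and home.
- knob_grip (a point): on the knob's upright axis, half-way up the knob, 132 mm above the bench; axes are the stand's. Round black knob, 55 mm diameter, 30 mm tall, on a 24 mm post, fixed to the hidden collar. Turns stiffly (0.06 Nm), stays where left, bears no mark. It needs 0.35 to 1.2 rad clockwise from above; a few hundredths of a rad past the pin's drop the collar jams on the pin: stop there.
- stand: the model stand, fixed to the bench: grey and aluminium block, 150 mm along its x, 165 mm along its y (from y = -87.5 to +77.5 mm), 60 mm high. Origin on the bench under the knob's axis, z up. Guide hole at its local (0, -60) mm.
- spindle: fixed spindle foot inside the stand that carries the collar and the knob (does not itself turn); origin and axes as the stand's. The force between pin and collar counts as force on it: keep it under 18 N.
- rack: wooden pin rack, fixed, 60 mm along its x, 165 mm along its y, 35 mm high, origin at the centre of its underside. Three 12 mm holes, 25 mm deep, in a row along y, 55 mm apart; the pins' heads begin 22 mm above its top.
- ball_pin_mid (a point): another pin in the rack, same shank, with a ball for a head; this point 33.5 mm above its nose. Leave it.
- bar_pin_mid (a point): another pin in the rack, same shank, with a small crossbar for a head; this point 33.5 mm above its nose. Leave it.
- cast_a: loose dental cast with pink gums, 50 x 56 x 29 mm, origin under its centre. Leave it.
- cast_b: loose dental cast in sand-coloured stone, 50 x 56 x 29 mm, origin under its centre. Leave it.
- amber: loose small amber jar with white cap, 42 mm diameter, 75 mm high. Leave it.
There are look-alikes about, which are no part of the job. Leave any blue, brown or purple look-alike of the pin alone.

How it is judged:
By the outcome, as a careful person would: the job done as asked, in the order asked, and still so for the second after the job is handed in, with the robot touching nothing.
It also fails if it takes over 72 s, if anything falls off the work surface, if the arm or the gripper's body presses on something with over 40 N, if the wrist force passes 120 N, or if a joint passes its speed limit or range.

### The arm

A 6-joint arm with a two-finger parallel gripper is mounted at the origin on the work surface. World frame = base frame: x ahead of the robot, y to its left, z up, the work surface at z = 0. Lengths are in m, angles in rad, forces in N, time in s.
With the tool pointing down it reaches from about 0.375 to 0.9 m from the base axis. Payload 3.1 kg.
Tool frame: the origin (TCP) lies between the finger pads; the fingertips stand 22 mm ahead of it and the grasp point (between the pads) lies 3 mm ahead of it; z points along the fingers, y is the line along which they close (so a half turn about z gives the same grasp; the last joint's range is limited). The gripper opens to 87 mm and grips with 3 to 60 N. Pads are 19 mm wide; open, the fingers measure 117 mm over their backs; the gripper's body (75 mm by 190 mm) begins 51 mm behind the grasp point.
Start: joints at [-1.464, 0.527, 1.433, -0, 1.181, -0.178], TCP at [0.176, -0.6, 0.245] pointing down, gripper open.
Joint ranges: [-3.08, 3.08], [-0.75, 2.2], [0.22, 2.44], [-1.43, 4.57], [0, 2.65], [-2.85, 2.85]. Speed limits (rad/s): [2.79, 2.79, 3.14, 3.14, 3.14, 3.14].

### API

Orientations are given as a unit quaternion [x, y, z, w].
In Python, from rig import robot gives the robot as it stands.
- The arm moves only by the tool move_arm, never from a script. Its argument "series" is text: rows parted by semicolons, each of 6 numbers parted by spaces: the shift along the tool's x, y, z in mm, then the turn, a rotation vector about the tool's x, y, z in degrees. In form: dx dy dz ax ay az; .... A call has 1 to 8 rows; each row is the pose to reach, as a shift and turn from the pose commanded when the call began, along the tool's axes at that moment; what a row does not reach only later rows make up. A row lasts 1/12 s, in which the tool goes at most 41.7 mm and 7.16 degrees, less where a joint would pass 70% of its speed; a pose out of reach is approached as far as the arm can. A call with a gripper value outside its range is refused whole. "jaw" is the opening, from 0 (shut) to 1 (fully open), set as the call begins (left out, the last holds). The fingers move at their own pace and stop on an object; "newtons" is the grip in N (left out, the last holds). Time passes only in rows, so rows that repeat a pose let the fingers close. It gives the time, the measured TCP pose, the force, the opening and the grip force at its end, in the units of the state.
- robot.get_obs(): the state, without advancing time (a new reading comes with each control period).
- robot.camera(name): name is "scene" or "top" or "wrist"; returns a dict with "img" (420x560x3 uint8, red, green, blue), "mtx" (3x3 intrinsics, pixels), "world_to_cam" (4x4, takes a point from world to camera coordinates). Camera axes: x right, y down, z forward; pixel columns grow to the right and rows downward; lengths in m; the calibration is good to about 2 mm. A picture is of the moment at which its call begins. There is no depth.
- robot.hand_in(): hands the job in; it is judged then, once.
Trained networks look in a picture, given as the dict that the camera call returned (one of the last four; its "shot" number tells which), for a name from the list of things; names that differ only in an ending like _2 or _b are one class to them, and where a whole thing is asked for, a point or a joint stands for the part that bears it (a point fixed in the world has none). Each returns a list of dicts, best first, with "p" (0 to 1); they miss things now and then, are a little off and sometimes report something else, mostly with a low value. They report only what shows in the picture. A call takes as long as a camera call. They do not tell look-alikes from the thing itself.
- robot.search_frame(picture, thing): "xyz" ([x, y, z] in m, in world coordinates, good to about 4 mm: the middle of the surface that is visible of it).
- robot.tip_of(picture, thing): "xyz" ([x, y, z] in m, in world coordinates, good to about 4 mm: a listed point, or the origin of a listed thing).
The state is a dict: "time": time; "q": joint angles; "joint_velocities": joint speeds; "joint_torque": joint torques, N m; "position": TCP position; "tool_rot": TCP orientation; "ft_force": force on the tool from outside, world axes, zero at the start; "moment": the same for the moment, N m; "grip_width": finger opening in m; "grip_force": force on a finger pad.
Only numpy, scipy, OpenCV 4.12 (cv2) and the standard library are available. Lean on these libraries where they do the work, as an engineer would, in place of code of your own. Each camera call takes 0.05 s, during which the arm holds its last target. There are 200 camera calls.

## Working session

There is one attempt and no reset: what is moved stays moved. The work goes in short steps, Python scripts to look and compute and a tool call to move; the robot and the scene stay as the last step left them, time stands still between calls to the robot, and variables do not carry over. Pictures are saved under pics/ and viewed, at most 10 in all, crops included, and the job is handed in when it is done.

Besides the shell and the picture viewer there is one more tool, called after "Call:" as name(argument=value, ...) on one line, values as JSON. move_arm: Moves the arm, as the interface text tells. Its arguments: {"type":"object","properties":{"series":{"type":"string"},"jaw":{"type":"number"},"newtons":{"type":"number"}},"required":["series"]}

```bash
mkdir -p pics; cat > h.py <<'E'
from rig import robot
import numpy as np, cv2
from scipy.spatial.transform import Rotation as R
def save(c,n): cv2.imwrite(f'pics/{n}.png',cv2.cvtColor(c['img'],cv2.COLOR_RGB2BGR))
def proj(c,p):
    q=c['world_to_cam']@np.r_[p,1]; u=c['mtx']@q[:3]; return u[:2]/u[2]
def onz(c,px,z):
    T=np.linalg.inv(c['world_to_cam']); d=T[:3,:3]@np.linalg.inv(c['mtx'])@np.r_[px,1]; o=T[:3,3]
    return o+d*(z-o[2])/d[2]
def totool(p,o=None):
    o=o or robot.get_obs(); return R.from_quat(o['tool_rot']).inv().apply(np.array(p)-o['position'])*1000
E
python3 - <<'E'
from h import *
np.set_printoptions(precision=4,suppress=True)
ims=[]
for n in ['scene','top']:
    c=robot.camera(n); ims.append(c['img'])
    for t in ['pin_mid','ball_pin_mid','bar_pin_mid','guide_mouth','knob_grip','stand','rack','cast_a','cast_b','amber']:
        for d in robot.tip_of(c,t)[:4]:
            print(n,t,round(d['p'],2),np.array(d['xyz']),proj(c,d['xyz']).round())
    save(c,n)
o=robot.get_obs();print(o['position'],o['tool_rot'],R.from_quat(o['tool_rot']).as_matrix(),o['time'])
E
```

```text
scene pin_mid 0.87 [ 0.6446 -0.1096  0.036 ] [273. 285.]
scene pin_mid 0.56 [ 0.6605 -0.1745  0.0353] [232. 297.]
scene pin_mid 0.53 [ 0.5674 -0.1489  0.0427] [244. 254.]
scene pin_mid 0.49 [ 0.5747 -0.0829  0.0306] [283. 258.]
scene ball_pin_mid 0.55 [ 0.5662 -0.2631  0.0462] [175. 258.]
scene bar_pin_mid 0.65 [ 0.569  -0.2066  0.0011] [212. 276.]
scene bar_pin_mid 0.58 [ 0.5696 -0.206   0.0497] [209. 254.]
scene guide_mouth 0.81 [0.58   0.0841 0.0562] [381. 239.]
scene knob_grip 0.74 [0.5655 0.1455 0.1293] [419. 195.]
scene knob_grip 0.28 [ 0.7316 -0.2292  0.0018] [197. 353.]
scene stand 0.86 [0.5622 0.1437 0.0022] [406. 254.]
scene stand 0.28 [0.5635 0.1457 0.1301] [418. 194.]
scene rack 0.69 [ 0.5662 -0.2051  0.0024] [213. 275.]
scene cast_a 0.84 [ 0.436  -0.0755  0.0024] [277. 225.]
scene cast_a 0.74 [0.7359 0.0016 0.0011] [356. 337.]
scene cast_b 0.84 [ 0.436  -0.0755  0.0024] [277. 225.]
scene cast_b 0.74 [0.7359 0.0016 0.0011] [356. 337.]
scene amber 0.84 [ 0.7312 -0.2319 -0.0023] [195. 355.]
top pin_mid 0.68 [ 0.578  -0.0873  0.0309] [291. 212.]
top pin_mid 0.62 [ 0.6409 -0.
[... 465 characters left out ...]
 0.012 ] [328. 221.]
top knob_grip 0.63 [0.5562 0.1428 0.1341] [141. 218.]
top knob_grip 0.53 [ 0.5691 -0.1526  0.0104] [326. 219.]
top stand 0.59 [ 0.5647  0.1409 -0.0005] [165. 219.]
top rack 0.67 [ 0.5665 -0.2059  0.0018] [354. 221.]
top cast_a 0.9 [ 0.7364 -0.0032 -0.0007] [246. 129.]
top cast_a 0.8 [ 0.4356 -0.0725  0.0021] [281. 292.]
top cast_b 0.9 [ 0.7364 -0.0032 -0.0007] [246. 129.]
top cast_b 0.8 [ 0.4356 -0.0725  0.0021] [281. 292.]
top amber 0.61 [ 0.7288 -0.2259 -0.0027] [365. 136.]
top amber 0.22 [ 0.5696 -0.2101  0.0022] [357. 220.]
[ 0.1762 -0.5996  0.2446] [ 0.9898  0.1424 -0.     -0.    ] [[ 0.9594  0.2819 -0.    ]
 [ 0.2819 -0.9594  0.    ]
 [-0.     -0.     -1.    ]] 1.1
```

View pics/scene.png

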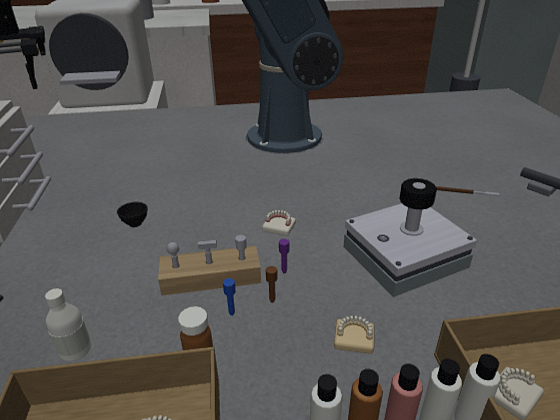

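View pics/top.png

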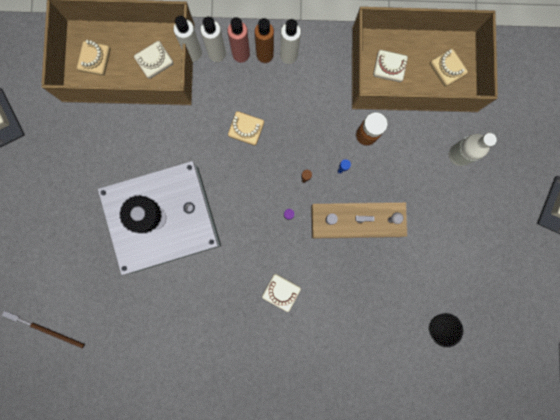

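Steel candidates in the rack: scene (241,242) with top (331,219), scene (207,246), and scene (173,250). They look like a flat round head, a crossbar and a ball. Purple (284,247), brown (271,278) and blue (230,290) stand on the bench and are look-alikes. The pin nearest the stand fits the description, so I'll confirm it in a crop.

```bash
python3 - <<'E'
import cv2
i=cv2.imread('pics/scene.png')[225:320,150:300]
cv2.imwrite('pics/crop.png',cv2.resize(i,None,fx=5,fy=5,interpolation=cv2.INTER_CUBIC))
E
```

```text
(no output)
```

View pics/crop.png

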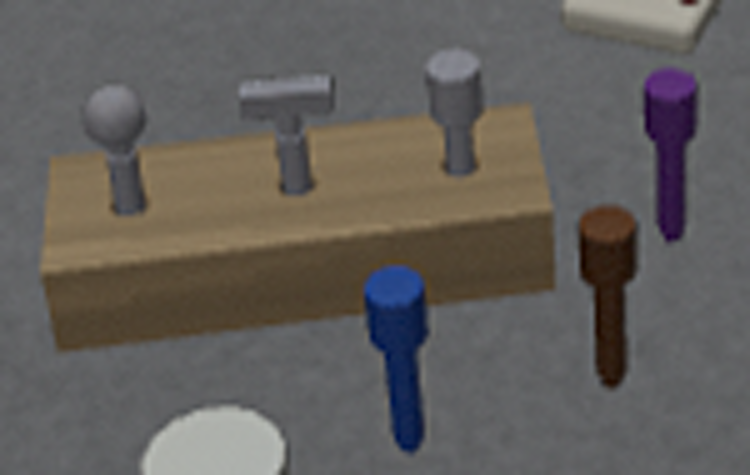

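Call:
move_arm(series="500 -320 0 0 0 -73.6;500 -320 0 0 0 -73.6;500 -320 0 0 0 -73.6;500 -320 0 0 0 -73.6;500 -320 0 0 0 -73.6;500 -320 0 0 0 -73.6;500 -320 0 0 0 -73.6;500 -320 0 0 0 -73.6", jaw=0.8)

```text
time: 1.77
position: [0.396, -0.3465, 0.2448]
tool_rot: [0.799, 0.602, 0.0, 0.0]
ft_force: [0.4, -0.5, -0.3]
grip_width: 0.0696
grip_force: 0.0
```

The crop confirms it: the steel pin at the rack's stand-side end, crop (455,90), has the plain flat round head. The other two rack pins are a ball and a bar.

Call:
move_arm(series="235 109 0 0 0 -16;235 109 0 0 0 -16;235 109 0 0 0 -16;235 109 0 0 0 -16;235 109 0 0 0 -16;235 109 0 0 0 -16;235 109 0 0 0 -16;235 109 0 0 0 -16")

```text
time: 2.43
position: [0.5673, -0.1507, 0.2445]
tool_rot: [0.707, 0.707, 0.0, 0.0]
ft_force: [-0.2, -0.3, 0.2]
grip_width: 0.0695
grip_force: 0.0
```

```bash
python3 - <<'E'
from h import *
np.set_printoptions(precision=4,suppress=True)
c=robot.camera('wrist'); save(c,'w1')
T=np.linalg.inv(c['world_to_cam']);print(T[:3,3],T[:3,2])
for t in ['pin_mid','ball_pin_mid','bar_pin_mid','rack','guide_mouth']:
    for d in robot.tip_of(c,t)[:4]: print(t,round(d['p'],2),np.array(d['xyz']),proj(c,d['xyz']).round())
print(robot.get_obs()['position'],proj(c,[.566,-.151,.077]))
E
```

```text
[ 0.5671 -0.0834  0.3845] [-0.0007 -0.248  -0.9688]
pin_mid 0.79 [ 0.5728 -0.082   0.0335] [280. 125.]
pin_mid 0.78 [ 0.6408 -0.1113  0.0348] [344. 153.]
pin_mid 0.78 [ 0.6569 -0.18    0.0313] [354. 214.]
pin_mid 0.74 [ 0.5669 -0.1565  0.051 ] [275. 198.]
ball_pin_mid 0.72 [ 0.5759 -0.2645  0.0394] [283. 286.]
bar_pin_mid 0.56 [ 0.5692 -0.2061  0.0446] [277. 240.]
rack 0.77 [ 0.5694 -0.2151  0.0009] [277. 235.]
[ 0.5646 -0.1547  0.2446] [273.7356 197.9066]
```

View pics/w1.png

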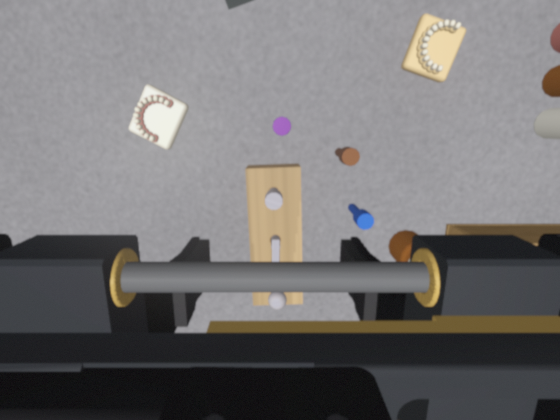

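```bash
python3 - <<'E'
from h import *
np.set_printoptions(precision=4,suppress=True)
c=robot.camera('wrist')
roi=c['img'][185:220,258:292].astype(int)
m=((roi.max(2)-roi.min(2)<25)&(roi.min(2)>120)).astype(np.uint8)
n,l,s,ce=cv2.connectedComponentsWithStats(m); k=1+s[1:,4].argmax(); px=ce[k]+[258,185]
print(s[k],px); p=onz(c,px,.077);print(p); 
o=robot.get_obs();print(o['position'],totool(p,o))
E
```

```text
[ 10   0  18  21 286] [276.3287 195.5629]
[ 0.5656 -0.1528  0.077 ]
[ 0.5648 -0.1547  0.2446] [  1.8984   0.9177 167.6057]
```

Call:
move_arm(series="1 1 41 0 0 0;1 1 82 0 0 0;1 1 115 0 0 0;1 1 140 0 0 0;1 1 155 0 0 0;1 1 165 0 0 0;1 1 169 0 0 0;1 1 169 0 0 0")

```text
time: 3.45
position: [0.5663, -0.1528, 0.0751]
tool_rot: [0.709, 0.705, -0.0, -0.0]
ft_force: [-0.2, 0.9, 0.4]
grip_width: 0.0696
grip_force: 0.0
```

Call:
move_arm(series="0 0 0 0 0 0;0 0 0 0 0 0;0 0 0 0 0 0;0 0 0 0 0 0;0 0 0 0 0 0;0 0 0 0 0 0;0 0 0 0 0 0;0 0 0 0 0 0", jaw=0, newtons=25)

```text
time: 4.12
position: [0.5667, -0.1522, 0.0757]
tool_rot: [0.709, 0.705, 0.0, 0.0]
ft_force: [-0.5, -0.8, -0.4]
grip_width: 0.0244
grip_force: 0.0
```

Call:
move_arm(series="0 0 0 0 0 0;0 0 0 0 0 0;0 0 0 0 0 0;0 0 0 0 0 0;0 0 0 0 0 0")

```text
time: 4.53
position: [0.5666, -0.1522, 0.0756]
tool_rot: [0.709, 0.705, 0.0, -0.0]
ft_force: [0.3, 0.6, 0.4]
grip_width: 0.0169
grip_force: 25.0
```

Call:
move_arm(series="0 0 -10 0 0 0;0 0 -25 0 0 0;0 0 -50 0 0 0;0 0 -80 0 0 0;0 0 -110 0 0 0;0 0 -135 0 0 0;0 0 -140 0 0 0;0 0 -140 0 0 0")

```text
time: 5.2
position: [0.5678, -0.1527, 0.2182]
tool_rot: [0.709, 0.705, 0.001, 0.003]
ft_force: [1.2, 0.4, -1.3]
grip_width: 0.0174
grip_force: 25.0
```

Call:
move_arm(series="40 3 -20 0 0 -5;80 6 -30 0 0 -9;120 9 -30 0 0 -13;150 11 -30 0 0 -16;175 13 -30 0 0 -17;180 14 -30 0 0 -17;180 14 -30 0 0 -17;180 14 -30 0 0 -17")

```text
time: 5.87
position: [0.581, 0.0275, 0.2442]
tool_rot: [0.597, 0.802, -0.001, -0.001]
ft_force: [0.3, -0.2, -0.8]
grip_width: 0.017
grip_force: 25.0
```

```bash
python3 - <<'E'
from h import *
np.set_printoptions(precision=4,suppress=True)
c=robot.camera('wrist'); save(c,'w2')
o=robot.get_obs();print(o['position'],R.from_quat(o['tool_rot']).as_matrix()[:,0],o['grip_width'])
for t in ['pin_mid','pin','guide_mouth','knob_grip','stand']:
    for d in robot.tip_of(c,t)[:4]: print(t,round(d['p'],2),np.array(d['xyz']),proj(c,d['xyz']).round())
E
```

```text
[0.5812 0.0268 0.2444] [-0.2862  0.9582  0.0002] 0.017010789177426766
pin_mid 0.8 [0.5835 0.0224 0.2169] [277. 262.]
pin_mid 0.66 [ 0.5647  0.1423 -0.0021] [291.  83.]
pin_mid 0.49 [ 0.6401 -0.1117  0.0349] [290. 312.]
pin 0.72 [ 0.6435 -0.1153  0.0001] [290. 300.]
pin 0.7 [0.5812 0.0287 0.1794] [276. 229.]
guide_mouth 0.76 [0.5851 0.0883 0.0596] [298. 137.]
guide_mouth 0.25 [ 0.4383 -0.0722 -0.0015] [143. 227.]
knob_grip 0.81 [0.5608 0.14   0.1318] [294.  60.]
knob_grip 0.58 [0.583  0.091  0.0424] [295. 133.]
stand 0.79 [ 0.5646  0.1451 -0.0016] [292.  80.]
```

View pics/w2.png

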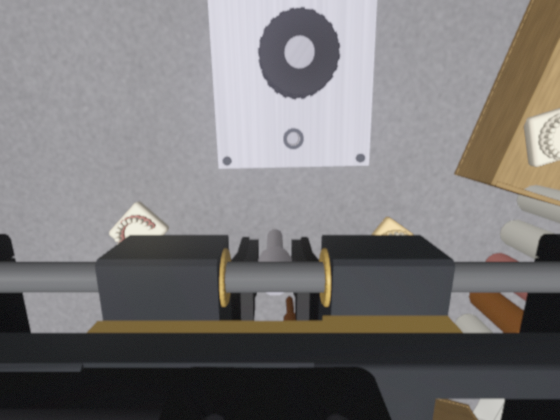

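The stand shows its guide hole at (293,138), knob top at (299,53), and screws at (227,160) and (361,158). The held pin's nose is at about (275,234).

```bash
python3 - <<'E'
from h import *
np.set_printoptions(precision=4,suppress=True)
c=robot.camera('wrist'); o=robot.get_obs()
g=cv2.cvtColor(c['img'],cv2.COLOR_RGB2GRAY)
def blob(x,y,r,th):
    m=(g[y-r:y+r+1,x-r:x+r+1]<th).astype(np.uint8); n,l,s,ce=cv2.connectedComponentsWithStats(m); k=1+s[1:,4].argmax(); 
    return ce[k]+[x-r,y-r],s[k]
H=None
for nm,x,y,z in [('guide',293,138,.06),('s1',227,160,.06),('s2',361,158,.06)]:
    px,s=blob(x,y,14,130); p=onz(c,px,z); print(nm,px,s,p,totool(p,o))
px,s=blob(299,53,48,100); print('knob',px,s,onz(c,px,.147),onz(c,px,.132))
print(g[132:145,284:304]); 
print('nose exp',proj(c,np.array(o['position'])-[0,0,.065]))
cv2.imwrite('pics/nose.png',cv2.resize(cv2.cvtColor(c['img'],cv2.COLOR_RGB2BGR)[120:300,220:340],None,fx=5,fy=3.3,interpolation=cv2.INTER_CUBIC)) if 0 else cv2.imwrite('pics/nose.png',cv2.resize(cv2.cvtColor(c['img'],cv2.COLOR_RGB2BGR)[120:270,220:340],None,fx=4,fy=4,interpolation=cv2.INTER_CUBIC))
E
```

```text
guide [292.0843 136.9518] [ 4  4 19 19 83] [0.5812 0.0859 0.06  ] [ 56.8723  16.4995 185.4771]
s1 [225.7714 159.4286] [10 11  7  6 35] [0.5243 0.0462 0.06  ] [ 35.0662 -49.378  185.486 ]
s2 [358.7073 156.0732] [ 8  9  8  7 41] [0.6503 0.087  0.06  ] [ 38.2116  82.9665 185.4694]
knob [297.0118  51.3622] [   7    2   80   90 4566] [0.5626 0.1421 0.147 ] [0.5626 0.1453 0.132 ]
[[139 126 127 142 163 177 188 192 191 186 180 169 152 135 125 124 135 165
  198 209]
 [128 123 138 165 182 192 196 197 196 195 192 185 170 150 131 123 125 149
  189 207]
 [123 128 153 181 193 195 197 197 197 196 197 193 181 163 140 125 122 138
  178 203]
 [124 134 167 189 194 196 197 197 197 196 197 196 187 168 148 130 124 133
  168 201]
 [122 139 174 192 196 195 197 197 196 196 197 198 191 170 154 135 124 129
  162 198]
 [124 142 180 194 196 195 197 197 196 196 198 199 192 171 155 134 124 128
  160 199]
 [123 141 178 193 195 195 197 197 197 196 197 197 191 172 154 134 124 129
  163 199]
 [123 136 169 190 195 195 196 197 196 197 197 194 186 173 152 132 124 135
  172 201]
 [124 128 153 182 192 195 196 197 196 194 193 189 179 167 146 127 124 143
  182 205]
 [127 124 138 168 182 187 192 193 192 188 186 179 167 152 134 124 127 153
  191 208]
 [137 124 128 146 162 172 180 180 179 176 176 168 152 135 124 123 140 172
  199 210]
 [154 128 124 128 137 147 157 161 162 163 159 150 135 124 123 135 161 191
  206 211]
 [173 144 130 123 125 128 137 143 146 145 136 129 123 124 134 159 187 203
  208 211]]
nose exp [275.4796 230.5598]
```

View pics/nose.png

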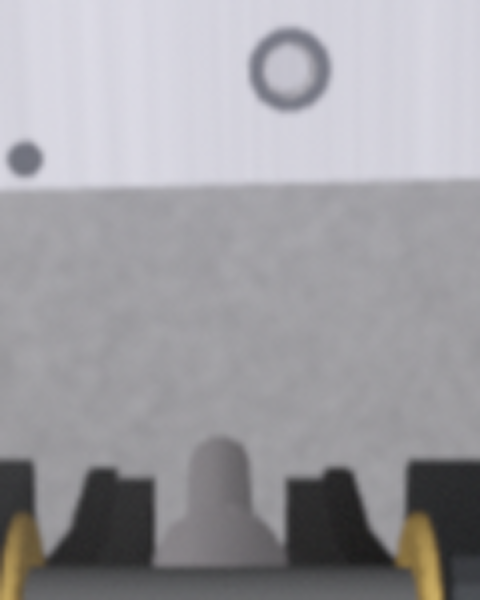

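Call:
move_arm(series="30 9 0 0 0 -1.3;55 16 20 0 0 -1.3;58.5 17 50 0 0 -1.3;58.5 17 75 0 0 -1.3;58.5 17 95 0 0 -1.3;58.5 17 105 0 0 -1.3;58.5 17 108 0 0 -1.3;58.5 17 108 0 0 -1.3")

```text
time: 6.88
position: [0.5812, 0.0882, 0.1372]
tool_rot: [0.588, 0.809, -0.0, -0.0]
ft_force: [1.1, 0.1, -0.4]
grip_width: 0.0169
grip_force: 25.0
```

```bash
python3 - <<'E'
from h import *
np.set_printoptions(precision=4,suppress=True)
c=robot.camera('wrist'); c2=robot.camera('scene');o=robot.get_obs();print(o['position'],R.from_quat(o['tool_rot']).as_matrix()[:,0])
gm=[.5812,.0857,.06]
n=np.array(o['position'])-[0,0,.065]
def crop(c,w):
    u=proj(c,gm); print('guide',u,'nose exp',proj(c,n)); x,y=int(u[0]),int(u[1]-10); print(x-w,y-w)
    return cv2.resize(c['img'][y-w:y+w,x-w:x+w],(400,400),interpolation=cv2.INTER_CUBIC)
i=np.hstack([crop(c,40),crop(c2,40)])
cv2.imwrite('pics/n2.png',cv2.cvtColor(i,cv2.COLOR_RGB2BGR))
E
```

```text
[0.5822 0.0883 0.1387] [-0.3081  0.9514 -0.0008]
guide [274.3196 228.6754] nose exp [276.9394 231.9255]
234 178
guide [382.2004 237.5635] nose exp [384.797  231.1969]
342 187
```

View pics/n2.png

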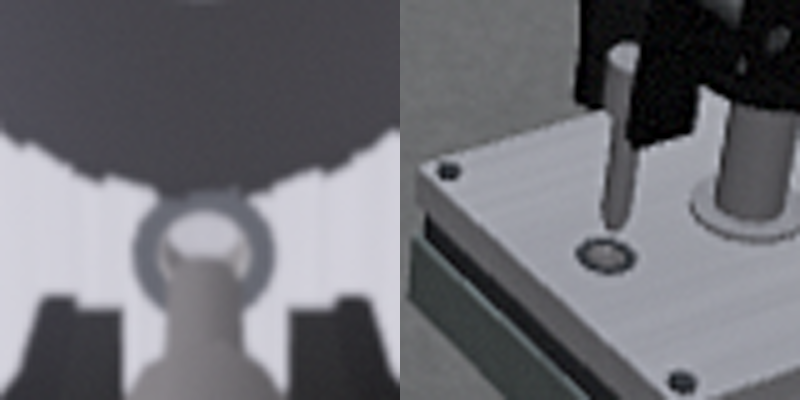

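The nose is about 1 mm off the hole along tool x and y, so I'll correct that and lower it slowly.

Call:
move_arm(series="-1 -0.7 0 0 0 0;-1 -0.7 4 0 0 0;-1 -0.7 8 0 0 0;-1 -0.7 11 0 0 0;-1 -0.7 13 0 0 0;-1 -0.7 15 0 0 0;-1 -0.7 17 0 0 0;-1 -0.7 17 0 0 0")

```text
time: 7.65
position: [0.5805, 0.0875, 0.12]
tool_rot: [0.588, 0.809, -0.0, -0.0]
ft_force: [0.1, 0.4, 0.7]
grip_width: 0.0173
grip_force: 25.0
```

Call:
move_arm(series="0 0 1 0 0 0;0 0 2 0 0 0;0 0 3 0 0 0;0 0 4 0 0 0;0 0 4.5 0 0 0;0 0 5 0 0 0")

```text
time: 8.15
position: [0.5808, 0.0875, 0.1155]
tool_rot: [0.588, 0.809, -0.0, -0.0]
ft_force: [0.3, 0.1, 0.2]
grip_width: 0.0173
grip_force: 25.0
```

Call:
move_arm(series="0 0 1 0 0 0;0 0 2 0 0 0;0 0 3 0 0 0;0 0 4 0 0 0;0 0 5 0 0 0;0 0 6 0 0 0;0 0 6.5 0 0 0;0 0 6.5 0 0 0")

```text
time: 8.82
position: [0.5807, 0.0875, 0.1089]
tool_rot: [0.588, 0.809, -0.0, -0.0]
ft_force: [0.7, -0.2, 0.1]
grip_width: 0.0174
grip_force: 25.0
```

```bash
python3 - <<'E'
from h import *
c2=robot.camera('scene');c3=robot.camera('wrist');print(robot.get_obs()['ft_force'],robot.get_obs()['position'])
i=np.hstack([cv2.resize(c2['img'][170:250,342:422],(400,400),interpolation=cv2.INTER_CUBIC),cv2.resize(c3['img'][178:258,234:314],(400,400),interpolation=cv2.INTER_CUBIC)])
cv2.imwrite('pics/n3.png',cv2.cvtColor(i,cv2.COLOR_RGB2BGR))
E
```

```text
[-0.09764685 -0.03955362 -0.33686811] [0.58080831 0.08746183 0.10903559]
```

View pics/n3.png

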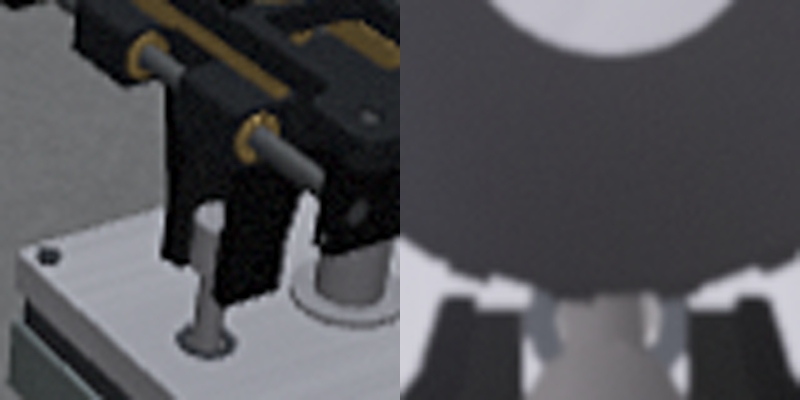

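The shank is in the guide hole, so I'll lower slightly, release and retreat straight up.

Call:
move_arm(series="0 0 1 0 0 0;0 0 2 0 0 0;0 0 2 0 0 0")

```text
time: 9.17
position: [0.5807, 0.0875, 0.1069]
tool_rot: [0.588, 0.809, -0.0, -0.0]
ft_force: [0.6, 0.1, -1.1]
grip_width: 0.0173
grip_force: 25.0
```

Call:
move_arm(series="0 0 0 0 0 0;0 0 0 0 0 0;0 0 0 0 0 0;0 0 0 0 0 0;0 0 0 0 0 0;0 0 0 0 0 0", jaw=0.5)

```text
time: 9.67
position: [0.5808, 0.0875, 0.1071]
tool_rot: [0.588, 0.809, 0.0, 0.0]
ft_force: [-0.3, -0.8, -0.3]
grip_width: 0.0419
grip_force: 0.0
```

Call:
move_arm(series="0 0 -5 0 0 0;0 0 -20 0 0 0;0 0 -40 0 0 0;0 0 -60 0 0 0;0 0 -80 0 0 0;0 0 -100 0 0 0;0 0 -110 0 0 0;0 0 -110 0 0 0", jaw=0.9)

```text
time: 10.33
position: [0.5824, 0.0875, 0.2199]
tool_rot: [0.588, 0.809, 0.002, 0.002]
ft_force: [0.4, -0.3, -0.5]
grip_width: 0.0774
grip_force: 0.0
```

```bash
python3 - <<'E'
from h import *
np.set_printoptions(precision=4,suppress=True)
c=robot.camera('scene');o=robot.get_obs()
cv2.imwrite('pics/s4.png',cv2.cvtColor(cv2.resize(c['img'][150:270,340:480],None,fx=4,fy=4,interpolation=cv2.INTER_CUBIC),cv2.COLOR_RGB2BGR))
print('pin head top if standing',proj(c,[.5812,.0857,.108]),'dropped',proj(c,[.5812,.0857,.088]))
for t in ['pin_mid','pin','knob_grip']:
    for d in robot.tip_of(c,t)[:4]: print(t,round(d['p'],2),np.array(d['xyz']),proj(c,d['xyz']).round())
k=np.array([.5627,.1429,.132]);print(o['position'],totool(k,o),o['q'])
E
```

```text
pin head top if standing [385.4729 213.9237] dropped [384.0814 223.9756]
pin_mid 0.67 [ 0.5765 -0.0835  0.0345] [283. 257.]
pin_mid 0.64 [0.5785 0.0891 0.0706] [384. 231.]
pin_mid 0.57 [ 0.6632 -0.1777  0.0383] [229. 297.]
pin_mid 0.52 [ 0.6447 -0.1056  0.0337] [275. 286.]
pin 0.77 [ 0.6643 -0.1798 -0.0012] [230. 316.]
pin 0.61 [ 0.5785 -0.0846 -0.0011] [283. 274.]
pin 0.55 [ 0.6419 -0.1091 -0.001 ] [273. 301.]
pin 0.49 [0.5798 0.0866 0.0447] [381. 244.]
knob_grip 0.82 [0.5636 0.1452 0.1326] [418. 193.]
[0.5814 0.0875 0.2182] [58.5814 -0.9114 86.1439] [-0.0406  0.5079  1.5574 -0.      1.0735 -0.3543]
```

View pics/s4.png

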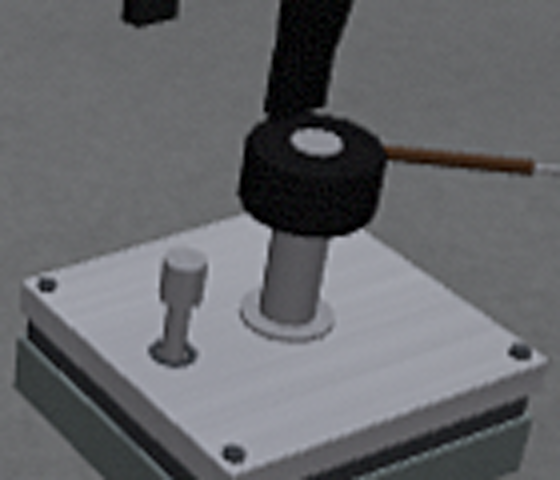

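The pin stands in the guide at crop (185,280), its head well clear of the stand. Next I'll go to the knob, pre-rotated counter-clockwise.

Call:
move_arm(series="30 -0.7 0 0 0 -7;59 -1.3 0 0 0 -14;59 -1.3 0 0 0 -21;59 -1.3 0 0 0 -28;59 -1.3 0 0 0 -35;59 -1.3 0 0 0 -40;59 -1.3 30 0 0 -40;59 -1.3 50 0 0 -40")

```text
time: 11.2
position: [0.5608, 0.1432, 0.1652]
tool_rot: [0.276, 0.961, -0.0, -0.001]
ft_force: [-0.1, 0.3, 0.4]
grip_width: 0.0783
grip_force: 0.0
```

```bash
cat > pin.py <<'E'
from h import *
import sys
def look():
    c=robot.camera('scene'); g=cv2.cvtColor(c['img'],cv2.COLOR_RGB2GRAY); return g
g=look(); o=robot.get_obs()
t=g[209:226,376:396].copy()
try: t=np.load('t.npy')
except Exception: np.save('t.npy',t)
r=cv2.matchTemplate(g[200:248,366:406],t,cv2.TM_CCOEFF_NORMED); _,v,_,l=cv2.minMaxLoc(r)
print('head shift px',l[0]-10,l[1]-9,'score',round(v,2),'pos',np.round(o['position'],4),'Mz',np.round(o['moment'],3),'F',np.round(o['ft_force'],1),'yaw',round(np.degrees(np.arctan2(*R.from_quat(o['tool_rot']).as_matrix()[[1,0],0])),1),'t',round(o['time'],1),'w',round(o['grip_width'],4),'gf',o['grip_force'])
E
python3 pin.py; python3 -c "
from h import *
c=robot.camera('wrist');save(c,'k');g=c['img'].max(2)
print(proj(c,[.562,.143,.147]))
for d in robot.tip_of(c,'knob_grip')[:2]: print(d['p'],d['xyz'])
print(totool([.562,.143,.137]))"
```

```text
head shift px 0 0 score 1.0 pos [0.5577 0.1429 0.161 ] Mz [ 0.076 -0.107  0.048] F [-0.7 -0.4 -3.4] yaw 148.0 t 11.2 w 0.0784 gf 0.0
[280.18357805 269.03668857]
0.65 [0.5596, 0.1416, 0.1335]
[-2.41982603  1.47858402 27.48705631]
```

```bash
python3 pin.py; python3 -c "
from h import *
print(totool([.562,.143,.139]))"
```

```text
head shift px 0 0 score 1.0 pos [0.5607 0.1431 0.166 ] Mz [ 0.037 -0.21  -0.052] F [ 1.   0.3 -0.4] yaw 148.0 t 11.4 w 0.0783 gf 0.0
[-1.1870893   0.61029493 26.99975893]
```

Call:
move_arm(series="-1 0.6 6 0 0 0;-1 0.6 12 0 0 0;-1 0.6 18 0 0 0;-1 0.6 23 0 0 0;-1 0.6 26 0 0 0;-1 0.6 26 0 0 0;-1 0.6 26 0 0 0")

```text
time: 11.98
position: [0.5625, 0.1432, 0.1409]
tool_rot: [0.276, 0.961, -0.0, -0.0]
ft_force: [0.8, -0.2, 0.1]
grip_width: 0.0783
grip_force: 0.0
```

Call:
move_arm(series="0 0 0 0 0 0;0 0 0 0 0 0;0 0 0 0 0 0;0 0 0 0 0 0;0 0 0 0 0 0;0 0 0 0 0 0;0 0 0 0 0 0", jaw=0.3, newtons=9)

```text
time: 12.57
position: [0.5627, 0.1433, 0.1412]
tool_rot: [0.276, 0.961, 0.0, 0.0]
ft_force: [0.0, 0.1, 1.3]
grip_width: 0.055
grip_force: 9.0
```

```bash
python3 pin.py
```

```text
head shift px 0 0 score 1.0 pos [0.5627 0.1433 0.1412] Mz [ 0.139 -0.215 -0.011] F [1.  1.2 1.4] yaw 148.0 t 12.6 w 0.0547 gf 9.000056439545006
```

Call:
move_arm(series="0 0 0 0 0 1;0 0 0 0 0 2;0 0 0 0 0 3;0 0 0 0 0 4;0 0 0 0 0 5;0 0 0 0 0 6;0 0 0 0 0 7;0 0 0 0 0 8")

```text
time: 13.28
position: [0.5628, 0.1433, 0.1412]
tool_rot: [0.343, 0.939, 0.0, 0.0]
ft_force: [-0.4, 2.5, 2.9]
grip_width: 0.0548
grip_force: 9.0
```

```bash
python3 pin.py
```

```text
head shift px 2 3 score 0.94 pos [0.5628 0.1433 0.1412] Mz [ 0.395 -0.172 -0.049] F [0.5 2.  1.4] yaw 139.8 t 13.3 w 0.0549 gf 9.000609501963481
```

Call:
move_arm(series="0 0 0 0 0 1;0 0 0 0 0 2;0 0 0 0 0 3;0 0 0 0 0 4;0 0 0 0 0 5;0 0 0 0 0 6;0 0 0 0 0 7;0 0 0 0 0 8")

```text
time: 14.0
position: [0.5628, 0.1434, 0.1412]
tool_rot: [0.408, 0.913, 0.0, 0.0]
ft_force: [1.0, 3.8, 4.0]
grip_width: 0.0547
grip_force: 9.0
```

```bash
python3 pin.py
```

```text
head shift px 2 3 score 0.94 pos [0.5628 0.1434 0.1412] Mz [ 0.656 -0.303 -0.035] F [1.  3.7 4. ] yaw 131.8 t 14.1 w 0.0548 gf 9.00069247581996
```

Call:
move_arm(series="0 0 0 0 0 0.6;0 0 0 0 0 1.2;0 0 0 0 0 1.8;0 0 0 0 0 2.4;0 0 0 0 0 3;0 0 0 0 0 3.6;0 0 0 0 0 4.2;0 0 0 0 0 4.8")

```text
time: 14.72
position: [0.5628, 0.1434, 0.1412]
tool_rot: [0.445, 0.895, 0.0, 0.0]
ft_force: [1.7, 5.3, 4.8]
grip_width: 0.0545
grip_force: 9.0
```

```bash
python3 pin.py
```

```text
head shift px 2 3 score 0.94 pos [0.5628 0.1433 0.1412] Mz [ 0.831 -0.412  0.06 ] F [1.1 5.7 4.2] yaw 127.1 t 14.8 w 0.0548 gf 9.00064554065466
```

Call:
move_arm(series="0.1 0.1 -0.1 0 0 0.6;0.2 0.2 -0.2 0 0 1.2;0.2 0.2 -0.2 0 0 1.8;0.2 0.2 -0.2 0 0 2.4;0.2 0.2 -0.2 0 0 3;0.2 0.2 -0.2 0 0 3.6;0.2 0.2 -0.2 0 0 4.2;0.2 0.2 -0.2 0 0 4.8")

```text
time: 15.43
position: [0.5628, 0.1434, 0.1412]
tool_rot: [0.482, 0.876, 0.0, 0.0]
ft_force: [2.4, 4.8, 2.6]
grip_width: 0.0549
grip_force: 9.0
```

```bash
python3 pin.py
```

```text
head shift px 2 3 score 0.94 pos [0.5629 0.1434 0.1412] Mz [ 0.695 -0.63  -0.043] F [2.4 4.3 2.1] yaw 122.3 t 15.5 w 0.0548 gf 9.00016596657224
```

Call:
move_arm(series="0.1 0.2 -0.1 0 0 0.6;0.2 0.4 -0.2 0 0 1.2;0.2 0.4 -0.2 0 0 1.8;0.2 0.4 -0.2 0 0 2.4;0.2 0.4 -0.2 0 0 3;0.2 0.4 -0.2 0 0 3.6;0.2 0.4 -0.2 0 0 4.2;0.2 0.4 -0.2 0 0 4.8")

```text
time: 16.15
position: [0.5629, 0.1435, 0.1413]
tool_rot: [0.519, 0.855, -0.0, 0.0]
ft_force: [4.0, 0.3, -1.6]
grip_width: 0.0549
grip_force: 9.0
```

```bash
python3 pin.py
```

```text
head shift px 2 3 score 0.94 pos [0.5628 0.1435 0.1413] Mz [ 0.129 -0.885 -0.005] F [ 3.3 -0.2  0.2] yaw 117.5 t 16.2 w 0.0547 gf 9.000888884766027
```

Call:
move_arm(series="0 0 0 0 0 0.6;0 0 0 0 0 1.2;0 0 0 0 0 1.8;0 0 0 0 0 2.4;0 0 0 0 0 3;0 0 0 0 0 3.6;0 0 0 0 0 4.2;0 0 0 0 0 4.8")

```text
time: 16.87
position: [0.5629, 0.1435, 0.1413]
tool_rot: [0.554, 0.833, -0.0, 0.0]
ft_force: [5.6, -1.0, -4.4]
grip_width: 0.0546
grip_force: 9.0
```

```bash
python3 pin.py
```

```text
head shift px 2 3 score 0.94 pos [0.5629 0.1435 0.1413] Mz [-0.202 -1.064  0.08 ] F [ 5.2 -1.1 -3.4] yaw 112.7 t 16.9 w 0.0546 gf 9.000588952330872
```

Call:
move_arm(series="-0.1 0.2 0.1 0 0 0.6;-0.2 0.4 0.2 0 0 1.2;-0.2 0.4 0.2 0 0 1.8;-0.2 0.4 0.2 0 0 2.4;-0.2 0.4 0.2 0 0 3;-0.2 0.4 0.2 0 0 3.6;-0.2 0.4 0.2 0 0 4.2;-0.2 0.4 0.2 0 0 4.8")

```text
time: 17.58
position: [0.563, 0.1436, 0.1413]
tool_rot: [0.588, 0.809, -0.0, -0.0]
ft_force: [3.3, -3.2, -1.5]
grip_width: 0.0544
grip_force: 9.0
```

```bash
python3 pin.py
```

```text
head shift px 2 3 score 0.94 pos [0.563  0.1436 0.1413] Mz [-0.481 -0.693  0.006] F [ 2.8 -4.9 -0.9] yaw 107.9 t 17.6 w 0.0543 gf 9.00258676148951
```

Call:
move_arm(series="0 0 0 0 0 0.6;0 0 0 0 0 1.2;0 0 0 0 0 1.8;0 0 0 0 0 2.4;0 0 0 0 0 3;0 0 0 0 0 3.6;0 0 0 0 0 4.2;0 0 0 0 0 4.8")

```text
time: 18.3
position: [0.563, 0.1436, 0.1413]
tool_rot: [0.622, 0.783, -0.0, -0.0]
ft_force: [0.7, -4.5, 0.4]
grip_width: 0.0546
grip_force: 9.0
```

```bash
python3 pin.py
```

```text
head shift px 2 3 score 0.94 pos [0.563  0.1436 0.1412] Mz [-0.783 -0.498  0.015] F [ 1.9 -5.1 -0.5] yaw 103.1 t 18.4 w 0.0549 gf 9.001908361678943
```

Call:
move_arm(series="-0.1 0 0 0 0 0.6;-0.3 -0.1 0 0 0 1.2;-0.3 -0.1 0 0 0 1.8;-0.3 -0.1 0 0 0 2.4;-0.3 -0.1 0 0 0 3;-0.3 -0.1 0 0 0 3.6;-0.3 -0.1 0 0 0 4.2;-0.3 -0.1 0 0 0 4.8")

```text
time: 19.02
position: [0.563, 0.1436, 0.1412]
tool_rot: [0.654, 0.756, -0.0, -0.0]
ft_force: [0.4, -2.2, 2.0]
grip_width: 0.0548
grip_force: 9.0
```

```bash
python3 pin.py
```

```text
head shift px 2 3 score 0.9 pos [0.563  0.1436 0.1412] Mz [-0.611 -0.341  0.027] F [ 0.2 -3.2  0.4] yaw 98.3 t 19.1 w 0.0545 gf 9.00088471826166
```

Call:
move_arm(series="0 0 0 0 0 0.6;0 0 0 0 0 1.2;0 0 0 0 0 1.8;0 0 0 0 0 2.4;0 0 0 0 0 3;0 0 0 0 0 3.6;0 0 0 0 0 4.2;0 0 0 0 0 4.8")

```text
time: 19.73
position: [0.5631, 0.1436, 0.1412]
tool_rot: [0.685, 0.728, 0.0, -0.0]
ft_force: [0.9, -2.7, 0.3]
grip_width: 0.0553
grip_force: 9.0
```

```bash
python3 pin.py
```

```text
head shift px 0 9 score 0.92 pos [0.5631 0.1436 0.1412] Mz [-0.405 -0.266  0.009] F [ 0.9 -2.9  1. ] yaw 93.5 t 19.8 w 0.0548 gf 9.000598448328674
```

The pin has dropped (head 9 px lower, about 18 mm). I'll ease the knob back a hair to unload it, release and rise.

Call:
move_arm(series="0 0 0 0 0 -0.3;0 0 0 0 0 -0.5;0 0 0 0 0 -0.5")

```text
time: 20.03
position: [0.5631, 0.1436, 0.1412]
tool_rot: [0.682, 0.732, 0.0, -0.0]
ft_force: [0.0, -1.6, 0.9]
grip_width: 0.0546
grip_force: 9.0
```

Call:
move_arm(series="0 0 0 0 0 0;0 0 0 0 0 0;0 0 0 0 0 0;0 0 0 0 0 0;0 0 0 0 0 0;0 0 -10 0 0 0;0 0 -30 0 0 0;0 0 -60 0 0 0", jaw=0.9)

```text
time: 20.7
position: [0.5613, 0.1434, 0.2001]
tool_rot: [0.682, 0.732, -0.002, -0.002]
ft_force: [0.4, 0.3, -0.6]
grip_width: 0.0782
grip_force: 0.0
```

Call:
move_arm(series="0 0 -20 0 0 0;0 0 -20 0 0 0;0 0 -20 0 0 0;0 0 -20 0 0 0;0 0 -20 0 0 0;0 0 -20 0 0 0;0 0 -20 0 0 0;0 0 -20 0 0 0", jaw=0)

```text
time: 21.37
position: [0.5628, 0.1434, 0.2204]
tool_rot: [0.682, 0.732, -0.001, -0.001]
ft_force: [-0.0, -0.2, 0.4]
grip_width: 0.0329
grip_force: 0.0
```

```bash
python3 pin.py; python3 -c "
from h import *
o=robot.get_obs();print(totool([.5808,.0855,.1],o),o['q'])
c=robot.camera('scene')
for z in (.108,.094,.09,.086,.08): print(z,proj(c,[.5808,.0857,z]))"
```

```text
head shift px 0 9 score 0.92 pos [0.563  0.1434 0.2206] Mz [-0.041 -0.091 -0.017] F [ 0.9  0.2 -0.4] yaw 94.1 t 21.4 w 0.0288 gf 0.0
[-59.05263673  13.80792703 120.57494738] [ 5.72251699e-02  4.97398425e-01  1.56984864e+00 -3.81777820e-06
  1.07559839e+00 -1.37728762e-02]
0.108 [385.39279309 213.7912517 ]
0.094 [384.41571096 220.85687922]
0.09 [384.14022918 222.8489857 ]
0.086 [383.86635864 224.82944076]
0.08 [383.4585431  227.77849958]
```

Call:
move_arm(series="-32 7 0 0 0 -7;-63.5 15 0 0 0 -13.8;-63.5 15 20 0 0 -13.8;-63.5 15 45 0 0 -13.8;-63.5 15 70 0 0 -13.8;-63.5 15 88 0 0 -13.8;-63.5 15 96 0 0 -13.8;-63.5 15 96 0 0 -13.8")

```text
time: 22.13
position: [0.5813, 0.0812, 0.1232]
tool_rot: [0.589, 0.808, -0.001, -0.002]
ft_force: [-0.9, -0.6, 0.6]
grip_width: 0.0006
grip_force: 0.0
```

```bash
python3 pin.py
```

```text
head shift px -1 13 score 0.77 pos [0.5824 0.0813 0.1246] Mz [-0.005 -0.165 -0.001] F [ 0.   1.1 -0.2] yaw 107.9 t 22.2 w 0.0004 gf 0.0
```

Call:
move_arm(series="0 0 2 0 0 0;0 0 4 0 0 0;0 0 6 0 0 0;0 0 8 0 0 0;0 0 9 0 0 0;0 0 10 0 0 0;0 0 11 0 0 0;0 0 11 0 0 0")

```text
time: 22.85
position: [0.5826, 0.0812, 0.1141]
tool_rot: [0.589, 0.808, -0.0, -0.0]
ft_force: [0.2, 0.6, -0.1]
grip_width: 0.0009
grip_force: 0.0
```

Call:
move_arm(series="0 0 0.5 0 0 0;0 0 1 0 0 0;0 0 1.5 0 0 0;0 0 2 0 0 0;0 0 2.5 0 0 0;0 0 3 0 0 0")

```text
time: 23.35
position: [0.5829, 0.0812, 0.112]
tool_rot: [0.589, 0.808, 0.0, 0.0]
ft_force: [-1.2, -0.7, 8.4]
grip_width: 0.0006
grip_force: 3.6
```

Call:
move_arm(series="0 0 0.1 0 0 0;0 0 0.2 0 0 0;0 0 0.2 0 0 0")

```text
time: 23.6
position: [0.583, 0.0811, 0.1119]
tool_rot: [0.589, 0.808, 0.0, 0.0]
ft_force: [-1.1, -0.3, 7.3]
grip_width: 0.0002
grip_force: 3.2
```

Call:
move_arm(series="0 0 0.1 0 0 0;0 0 0.3 0 0 0;0 0 0.4 0 0 0")

```text
time: 23.85
position: [0.583, 0.0811, 0.1117]
tool_rot: [0.589, 0.808, 0.0, 0.0]
ft_force: [-2.0, -1.0, 7.3]
grip_width: 0.0009
grip_force: 4.0
```

Call:
move_arm(series="0 0 0.2 0 0 0;0 0 0.3 0 0 0;0 0 0.5 0 0 0;0 0 0.5 0 0 0")

```text
time: 24.18
position: [0.583, 0.0811, 0.1115]
tool_rot: [0.589, 0.808, 0.0, 0.001]
ft_force: [-1.7, 0.2, 9.9]
grip_width: 0.0004
grip_force: 4.7
```

Call:
move_arm(series="0 0 -3 0 0 0;2 -0.5 -4 0 0 0;3.5 -1.1 -4 0 0 0;3.5 -1.1 -3 0 0 0;3.5 -1.1 -2 0 0 0;3.5 -1.1 -1.5 0 0 0;3.5 -1.1 -1 0 0 0;3.5 -1.1 -1 0 0 0")

```text
time: 24.85
position: [0.5811, 0.0842, 0.1117]
tool_rot: [0.589, 0.808, 0.0, 0.0]
ft_force: [-1.8, -0.2, 5.1]
grip_width: 0.0003
grip_force: 2.6
```

Call:
move_arm(series="0 0 0.3 0 0 0;0 0 0.6 0 0 0;0 0 0.9 0 0 0;0 0 1 0 0 0;0 0 1 0 0 0")

```text
time: 25.27
position: [0.5812, 0.0842, 0.1112]
tool_rot: [0.589, 0.808, 0.0, 0.001]
ft_force: [-0.8, 0.2, 7.7]
grip_width: 0.0003
grip_force: 4.0
```

Call:
move_arm(series="0 0 0.2 0 0 0;0 0 0.4 0 0 0;0 0 0.6 0 0 0;0 0 0.6 0 0 0")

```text
time: 25.6
position: [0.5812, 0.0842, 0.111]
tool_rot: [0.589, 0.808, 0.0, 0.001]
ft_force: [-0.2, 0.4, 10.5]
grip_width: 0.0006
grip_force: 4.9
```

```bash
python3 pin.py
```

```text
head shift px -2 17 score 0.48 pos [0.5812 0.0842 0.111 ] Mz [ 0.066  0.196 -0.012] F [-1.8 -0.5  9.4] yaw 107.9 t 25.6 w 0.0008 gf 4.919637940619168
```

Still within the 5–12 N detent range, so I'll press a little more.

Call:
move_arm(series="0 0 0.2 0 0 0;0 0 0.4 0 0 0;0 0 0.4 0 0 0;0 0 0.4 0 0 0")

```text
time: 25.98
position: [0.5811, 0.0842, 0.1104]
tool_rot: [0.589, 0.808, 0.0, 0.001]
ft_force: [-1.4, 0.5, 9.8]
grip_width: 0.0007
grip_force: 4.5
```

Call:
move_arm(series="0 0 0.2 0 0 0;0 0 0.3 0 0 0;0 0 0.3 0 0 0;0 0 0.3 0 0 0")

```text
time: 26.32
position: [0.5812, 0.0842, 0.1103]
tool_rot: [0.589, 0.808, 0.0, 0.001]
ft_force: [-2.0, -1.2, 9.5]
grip_width: 0.0006
grip_force: 4.9
```

Call:
move_arm(series="0 0 0.1 0 0 0;0 0 0.2 0 0 0;0 0 0.3 0 0 0;0 0 0.4 0 0 0;0 0 0.5 0 0 0;0 0 0.5 0 0 0")

```text
time: 26.82
position: [0.581, 0.0842, 0.1096]
tool_rot: [0.589, 0.808, 0.0, 0.001]
ft_force: [-1.4, -0.6, 8.8]
grip_width: 0.0007
grip_force: 4.5
```

Call:
move_arm(series="0 0 0.2 0 0 0;0 0 0.4 0 0 0;0 0 0.6 0 0 0;0 0 0.8 0 0 0;0 0 1 0 0 0;0 0 1 0 0 0")

```text
time: 27.32
position: [0.5809, 0.0842, 0.1084]
tool_rot: [0.589, 0.808, 0.0, 0.0]
ft_force: [-1.4, 0.1, 8.0]
grip_width: 0.0006
grip_force: 4.2
```

Moving steadily at about 8 N. I'll continue down toward TCP z ≈ 0.102.

Call:
move_arm(series="0 0 0.3 0 0 0;0 0 0.6 0 0 0;0 0 0.9 0 0 0;0 0 1.2 0 0 0;0 0 1.5 0 0 0;0 0 1.8 0 0 0;0 0 2 0 0 0;0 0 2 0 0 0")

```text
time: 27.98
position: [0.5807, 0.0842, 0.1063]
tool_rot: [0.589, 0.808, 0.0, 0.0]
ft_force: [-1.8, 0.1, 7.1]
grip_width: 0.0004
grip_force: 3.8
```

Call:
move_arm(series="0 0 0.3 0 0 0;0 0 0.6 0 0 0;0 0 0.9 0 0 0;0 0 1.2 0 0 0;0 0 1.5 0 0 0;0 0 1.8 0 0 0;0 0 2 0 0 0;0 0 2 0 0 0")

```text
time: 28.65
position: [0.5805, 0.0842, 0.1041]
tool_rot: [0.589, 0.808, -0.0, -0.0]
ft_force: [-1.8, -1.2, 7.7]
grip_width: 0.0006
grip_force: 3.7
```

Call:
move_arm(series="0 0 0.2 0 0 0;0 0 0.4 0 0 0;0 0 0.6 0 0 0;0 0 0.8 0 0 0;0 0 1 0 0 0;0 0 1.2 0 0 0;0 0 1.2 0 0 0")

```text
time: 29.23
position: [0.5804, 0.0842, 0.1029]
tool_rot: [0.589, 0.808, -0.0, -0.0]
ft_force: [-1.2, 0.7, 8.0]
grip_width: 0.0004
grip_force: 3.8
```

```bash
python3 -c "
from h import *
print(robot.get_obs()['ft_force'],robot.get_obs()['position'])"
```

```text
[-1.18512463  0.69563669  7.98915847] [0.58038424 0.08416708 0.10294601]
```

Call:
move_arm(series="0 0 0.2 0 0 0;0 0 0.4 0 0 0;0 0 0.6 0 0 0;0 0 0.6 0 0 0")

```text
time: 29.57
position: [0.5804, 0.0842, 0.1028]
tool_rot: [0.589, 0.808, -0.0, -0.0]
ft_force: [-2.9, -0.2, 10.5]
grip_width: 0.0005
grip_force: 5.2
```

Call:
move_arm(series="0 0 0.2 0 0 0;0 0 0.4 0 0 0;0 0 0.4 0 0 0")

```text
time: 29.82
position: [0.5804, 0.0842, 0.1027]
tool_rot: [0.589, 0.808, -0.0, -0.0]
ft_force: [-3.2, -0.8, 13.4]
grip_width: 0.0002
grip_force: 6.3
```

The pin has stopped and the force is rising, so the head is likely on the stand. I'll retreat and check.

Call:
move_arm(series="0 0 -5 0 0 0;0 0 -20 0 0 0;0 0 -50 0 0 0;0 0 -80 0 0 0;0 0 -110 0 0 0;-30 0 -125 0 0 0;-60 0 -125 0 0 0;-80 0 -125 0 0 0")

```text
time: 30.48
position: [0.6068, 0.0061, 0.2279]
tool_rot: [0.589, 0.808, 0.001, 0.002]
ft_force: [0.7, -0.8, 0.7]
grip_width: 0.0004
grip_force: 0.0
```

```bash
python3 pin.py; python3 -c "
from h import *
c=robot.camera('scene')
cv2.imwrite('pics/s9.png',cv2.cvtColor(cv2.resize(c['img'][150:270,340:480],None,fx=4,fy=4,interpolation=cv2.INTER_CUBIC),cv2.COLOR_RGB2BGR))
for z in (.108,.083,.080): print(z,proj(c,[.5808,.0857,z]))"
```

```text
head shift px -2 14 score 0.92 pos [0.6078 0.0027 0.227 ] Mz [-0.099 -0.208  0.013] F [ 1.3 -0.9 -0.2] yaw 107.7 t 30.5 w 0.0004 gf 0.0
0.108 [385.39279309 213.7912517 ]
0.083 [383.66200462 226.30719717]
0.08 [383.4585431  227.77849958]
```

View pics/s9.png

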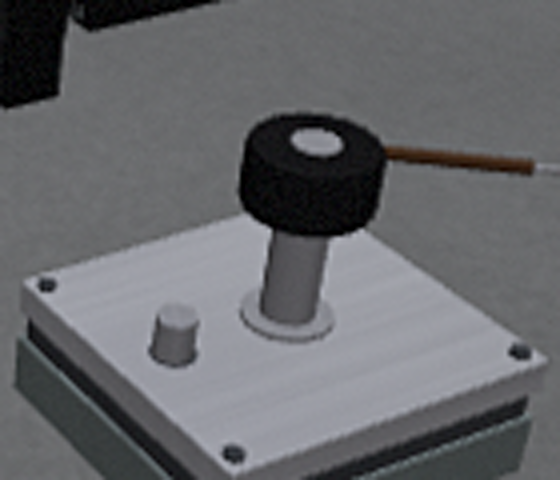

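The head sits flush on the stand (crop (175,345)), 14 px below where it started, which matches the fully home height. The arm is clear.

```bash
python3 -c "
from rig import robot
print(robot.hand_in())"
```

```text
the job is handed in; nothing more can be done
None
```

The turntable is locked: the flat-headed pin went through the guide, dropped into the collar after about 0.95 rad of clockwise turning, and was pushed home with its head down on the stand; the job was handed in at about 31 s of the 72 s allowed.

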